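Clamp the brass part with the square key

TASK

Take the orange T-handled square key from its wooden stand, feel it fully home into the recessed square socket of the cam clamp without ramming or forcing it, and turn it clockwise (seen from above) until the cam has pressed the brass part against the sprung back stop and pushed the stop about half-way in, never to its end. Leave the key standing in the socket, let go of it, and leave the other things on the bench alone.

Things in the scene. Friction and masses are not known exactly. Their poses are not given: they have to be found in the camera images.
- key_grip (a point): centre of the loose key's orange cross handle (64 mm along x, 14 mm thick along y, 20 mm high). Key about 0.18 kg, stands upright, z up. Below the handle a steel shank 12 mm square, sides parallel to x and y; its foot is 76 mm below this point, and the last 3 mm of it are only 10 mm square, as a lead-in
- key_tip (a point): centre of the end face of the key's foot, 76 mm below key_grip; same axes
- stand: fixed wooden block 70 (x) x 110 (y) x 50 mm high holding the key at the start in a 15 mm square hole at its centre, sides parallel to x and y, 30 mm deep (floor 20 mm above the bench). Origin: centre of its underside. Two coloured file handles stand 20 mm out of its top near the ends in y
- clamp: fixed cam clamp. Origin on the cam's upright axis at bench height, z up, x from the cam towards the part and the back stop. Dark base plate 12 mm thick, -41 to 115 mm in x, -49 to 55 in y. Aluminium eccentric cam disc (48 mm across, 14 to 34 mm high), on it a 30 mm square steel hub (to 56 mm) and a round red collar (28 mm bore, 40 mm outside, to 62 mm, the highest point)
- socket (a point): cam axis at the socket's mouth, in the hub's top face 56 mm above the bench, 6 mm below the collar's rim. Socket 14 mm square, 20 mm deep (key home: foot 20 mm below here). This point keeps the clamp's axes; the socket (sides parallel to the hub's) starts turned by an unmeasured angle up to 0.5 rad either way from them: find it by feel or by eye. The key has about 0.15 rad of slack either way
- backstop (a joint): travel of the sprung stop, m: 0 at rest, grows as the part pushes it along clamp +x, 0.010 at its end. Steel plate on a rod sliding into a blue housing; spring 1.5 N plus 0.6 N per mm. Rod yellow by the plate (7 mm), green by the housing (5 mm showing at rest): half-way (0.005) the green has just gone in. Aim for half-way; a quarter to three quarters is a good clamp
- collar (a point): cam axis at the height of the red collar's rim, 62 mm above the bench; clamp axes. The cam turns stiffly (0.06 N m empty, up to about 0.2 pressing) and stays where left. Clockwise from above presses the part to clamp +x. From the start it takes 30 to 100 degrees clockwise to push the stop half in; about the last 30 degrees of that move the stop
- part_center (a point): centre of the loose brass part, 40 (x) x 56 (y) x 30 mm high, 0.45 kg, lying on the clamp's base plate between the cam and the back stop, which it all but touches
- tin: small green tin, 54 mm across, 60 mm high, loose bystander. Origin: centre of its underside
- jar: small amber jar with a dark lid, 50 mm across, 65 mm high, loose bystander. Origin: centre of its underside
- screwdriver_grip (a point): middle of the red handle of a 170 mm screwdriver lying on the bench, loose bystander; x points to its blade
Things that resemble listed ones, but are neither listed nor needed, are in the scene too. What is shaped like the part that bears key_grip but blue or red is not meant.

How it is judged:
By the outcome, as a careful person would: the job done as asked, in the order asked, and still so for the second after the job is handed in, with the robot touching nothing.
It also fails if it takes over 72 s, if anything falls off the work surface, if the arm or the gripper's body presses on something with over 40 N, if the wrist force passes 120 N, or if a joint passes its speed limit or range.

ROBOT

A 7-joint arm with a two-finger parallel gripper is mounted at the origin on the work surface. World frame = base frame: x ahead of the robot, y to its left, z up, the work surface at z = 0. Lengths are in mm, angles in rad, forces in N, time in s.
With the tool pointing down it reaches from about 425 to 800 mm from the base axis. Payload 8.3 kg.
Tool frame: the origin (TCP) lies on the mounting face of the last link; the fingertips stand 173 mm ahead of it and the grasp point (between the pads) lies env.hold_point_z ahead of it (env.hold_point_z is the distance from the TCP to the grasp point, in mm); x points along the fingers, y is the direction in which the jaws open and shut, and the axes are right-handed (so a half turn about x gives the same grasp; the last joint's range is limited). The gripper opens to 85 mm and grips with 20 to 120 N. Pads are 22 mm wide; open, the fingers measure 114 mm over their backs; the gripper's body (76 mm by 85 mm) begins 54 mm behind the grasp point. The pads swing forward as they close: fully open they stand 13 mm farther back than shut.
Start: joints at [1.228, 0.383, 0.016, 1.37, -0.006, 1.388, -0.046], TCP at [172.633, -600.678, 404.679] pointing down, gripper open.
Joint ranges: [-2.95, 2.95], [-0.25, 2.06], [-1.52, 1.56], [0.18, 2.33], [-1.44, 4.58], [0.02, 2.06], [-3.01, 3.01]. Speed limits (rad/s): [2.39, 2.39, 3.01, 3.01, 3.14, 3.14, 3.14].

INTERFACE

Orientations are given as a unit quaternion [x, y, z, w].
In Python, from bench import monitor, vision, workorder, env gives the robot as it stands.
- The arm moves only by the shell command python3 -m jog 'ROWS'. ROWS is JSON, a list that holds one entry, the list of rows, each a list of 7 numbers: the opening, from -1 (shut) to 1 (fully open), so that 0 is half open, then the shift along the tool's x, y, z in units of 0.15 m (1.0 is 0.15 m), then the turn, a rotation vector about the tool's x, y, z in units of pi rad (1.0 is pi rad). A call has 1 to 10 rows; each row shifts and turns the commanded pose from where the row before left it, along the tool's axes as they then stand; what a row does not reach is not made up. A row lasts 1/8 s, in which the tool goes at most 62.5 mm and 10.7 degrees, less where a joint would pass 70% of its speed; a pose out of reach is approached as far as the arm can. A call with a number of a shift or a turn outside -1 to 1 is refused whole. A call with a gripper value outside its range is refused whole. The fingers move at their own pace and stop on an object; the grip force is fixed at half the most. Time passes only in rows, so rows that do not move let the fingers close. It gives the time, the measured TCP pose, the force and the opening at its end, in the units of the state.
- monitor.read_state(): the state, without advancing time (a new reading comes with each control period).
- vision.camera(name): name is "scene" or "top"; returns the picture (420x560x3 uint8, red, green, blue); there is no depth.
- vision.camera_params(name): a dict with "K" (3x3 intrinsics, pixels), "world_to_cam" (4x4, takes a point from world to camera coordinates). Camera axes: x right, y down, z forward; pixel columns grow to the right and rows downward; lengths in mm; the calibration is good to about 2 mm. A picture is of the moment at which its call begins. camera_params takes no time and is no camera call.
- workorder.sign_off(): hands the job in, once; it reports no verdict.
The state is a dict: "time_s": time; "joint_positions": joint angles; "joint_vel": joint speeds; "joint_torque": joint torques, N m; "position": TCP position; "tool_rot": TCP orientation; "wrist_force": force on the tool from outside, world axes, zero at the start; "ft_torque": the same for the moment, N m; "grip_width": opening from 0.0 (shut) to 1.0 (fully open).
Only numpy, scipy, OpenCV 4.12 (cv2) and the standard library are available. Lean on these libraries where they do the work, as an engineer would, in place of code of your own. Each camera call takes 0.05 s, during which the arm holds its last target. There are 200 camera calls.

## Working session

There is one attempt and no reset: what is moved stays moved. The work goes in short steps, Python scripts to look and compute and a shell command to move; the robot and the scene stay as the last step left them, time stands still between calls to the robot, and variables do not carry over. Pictures are saved under pics/ and viewed, about 8 in all and at most 12, crops included, and the job is handed in when it is done.

```bash
mkdir -p pics; ls; python3 - <<'E'
from bench import monitor, vision, env
import cv2,numpy as np
print(env.hold_point_z, monitor.read_state())
for n in ("scene","top"):
    im=vision.camera(n); cv2.imwrite(f"pics/{n}0.png",im[:,:,::-1]); p=vision.camera_params(n)
    print(n,np.round(p["K"],1).tolist(),np.round(p["world_to_cam"],4).tolist())
E
```

```text
pics
154.70000000000002 {'time_s': 0.0, 'joint_positions': array([ 1.22813565,  0.38424955,  0.01639497,  1.37117194, -0.00632455,
        1.38820013, -0.04650596]), 'joint_vel': array([-0.00076412, -0.00077313,  0.00120857, -0.00016718,  0.00055619,
        0.00096084,  0.0003611 ]), 'joint_torque': array([ 2.86134355e-04, -6.27605224e+01,  8.44639074e-01, -3.71818793e+01,
        1.66819658e-02,  1.43038112e-02,  8.90356546e-06]), 'position': array([ 172.56617394, -600.53022639,  403.66353239]), 'tool_rot': array([-0.70009343, -0.09929201,  0.70030306, -0.0979077 ]), 'wrist_force': array([-0.00577809,  0.43097164, -0.05629985]), 'ft_torque': array([-0.01372356,  0.02460583,  0.00898428]), 'grip_width': 0.9941622735620661}
scene [[445.8, 0.0, 279.9], [0.0, 445.8, 212.2], [0.0, 0.0, 1.0]] [[-0.844, 0.5363, 0.0114, 462.4013], [0.4116, 0.661, -0.6274, -140.6894], [-0.344, -0.5249, -0.7786, 1249.6699], [0.0, 0.0, 0.0, 1.0]]
top [[422.8, 0.0, 277.9], [0.0, 422.8, 204.7], [0.0, 0.0, 1.0]] [[-0.0143, -0.9999, -0.0095, 11.5406], [-0.9828, 0.0158, -0.1841, 529.5984], [0.1842, 0.0067, -0.9829, 892.7101], [0.0, 0.0, 0.0, 1.0]]
```

View pics/scene0.png

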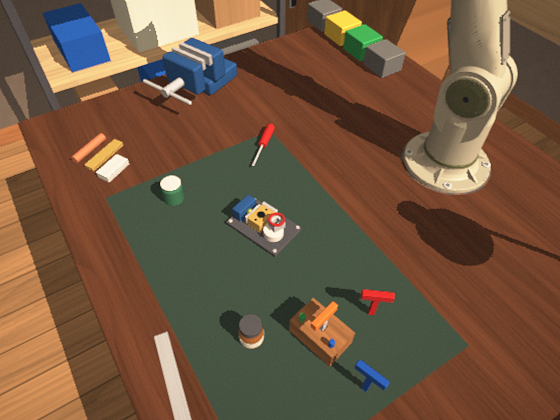

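View pics/top0.png

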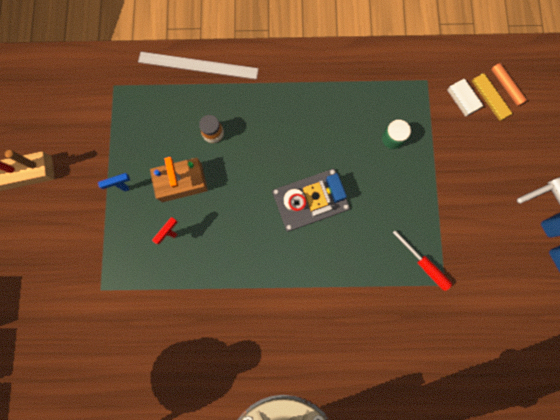

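The scene shows the stand with the orange T key in it at about (325,317). Blue and red T keys lie nearby at (371,374) and (377,297), and the clamp is at (265,222). In the top view the orange handle is at (171,172), blue (114,182), red (165,231), and the clamp collar is at (295,202). The orange one in the wooden stand fits the description. I'll enlarge these to confirm and measure.

```bash
python3 - <<'E'
import cv2,numpy as np
t=cv2.imread("pics/top0.png");s=cv2.imread("pics/scene0.png")
def c(im,x,y,w,h,k):return cv2.resize(im[y:y+h,x:x+w],None,fx=k,fy=k,interpolation=cv2.INTER_CUBIC)
a=np.hstack([c(t,145,145,66,66,6),c(t,270,165,66,66,6)])
b=np.hstack([c(s,285,285,80,40,4.95) [:198,:396],c(s,225,185,80,40,4.95)[:198,:396]])
b=np.hstack([c(s,285,292,66,33,6),c(s,235,190,66,33,6)])
cv2.imwrite("pics/crop0.png",np.vstack([a,b]))
E
```

```text
(no output)
```

View pics/crop0.png

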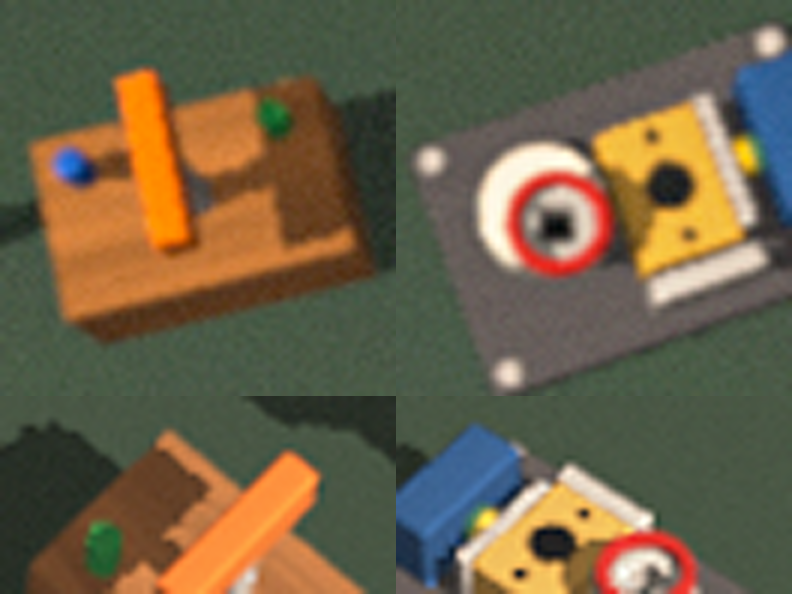

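```bash
cat > h.py <<'E'
import cv2,numpy as np
from bench import vision,monitor,env
P={n:vision.camera_params(n) for n in("top","scene")}
def proj(n,X):
    p=P[n];T=np.array(p["world_to_cam"]);c=np.atleast_2d(X)@T[:3,:3].T+T[:3,3];q=c@np.array(p["K"]).T
    return q[:,:2]/q[:,2:]
def back(n,uv,z):
    p=P[n];T=np.array(p["world_to_cam"]);R=T[:3,:3];o=-R.T@T[:3,3]
    d=R.T@np.linalg.solve(np.array(p["K"]),[*uv,1]);return o+d*(z-o[2])/d[2]
def mom(m):
    y,x=np.nonzero(m);return np.r_[x.mean(),y.mean()],np.cov(x,y),len(x)
def box(x,y,z,a,L,W,H):
    s=np.array([[i,j,k] for i in(-1,1) for j in(-1,1) for k in(-1,1)])*[L/2,W/2,H/2]
    c,d=np.cos(a),np.sin(a);return s@np.array([[c,d,0],[-d,c,0],[0,0,1]])+[x,y,z]
E
cat > fit.py <<'E'
from h import *
from scipy.optimize import least_squares
ims={n:cv2.imread(f"pics/{n}0.png") for n in P}
roi={"top":(145,145,66,66),"scene":(285,285,70,70)}
obs={}
for n,(x,y,w,h) in roi.items():
    hsv=cv2.cvtColor(ims[n],cv2.COLOR_BGR2HSV);m=cv2.inRange(hsv,(5,200,150),(18,255,255));k=np.zeros_like(m);k[y:y+h,x:x+w]=m[y:y+h,x:x+w]
    c=max(cv2.findContours(k,0,1)[0],key=cv2.contourArea);f=np.zeros_like(m);cv2.drawContours(f,[c],-1,255,-1)
    obs[n]=mom(f);print(n,obs[n][0],obs[n][2])
def pred(n,p):
    h=cv2.convexHull((proj(n,box(p[0],p[1],p[2],p[3],64,14,20))*16).astype(np.int32));f=np.zeros((420*4,560*4),np.uint8)
    cv2.fillConvexPoly(f,(h//4).astype(np.int32),255);mu,C,N=mom(f);return (mu-1.5)/4,C/16,N/16
def res(p,ns=("top","scene"),z=None):
    p=list(p) if z is None else [p[0],p[1],z,p[2]]
    r=[]
    for n in ns:
        mu,C,N=pred(n,p);o=obs[n];r+=list((mu-o[0])*3)+[(C[0,0]-o[1][0,0])/10,(C[0,1]-o[1][0,1])/10,(C[1,1]-o[1][1,1])/10]
    return r
g=back("top",obs["top"][0],96)
for ns in(("top",),("scene",),("top","scene")):
    s=least_squares(res,[g[0],g[1],0.15],args=(ns,96),diff_step=1e-2,x_scale=[10,10,.1]);print(ns,s.x.round(3),s.cost)
s=least_squares(res,[g[0],g[1],96,.15],diff_step=1e-2);print(s.x.round(3),s.cost)
# collar
for n,(x,y,w,h) in {"top":(270,165,66,66),"scene":(235,190,66,66)}.items():
    hsv=cv2.cvtColor(ims[n],cv2.COLOR_BGR2HSV)[y:y+h,x:x+w]
    m=cv2.inRange(hsv,(0,130,90),(6,255,255))|cv2.inRange(hsv,(172,130,90),(180,255,255))
    c=cv2.convexHull(np.vstack(cv2.findContours(m,0,1)[0]));e=cv2.fitEllipse(c)
    uv=np.r_[e[0]]+[x,y];print(n,uv,e[1],back(n,uv,62),back(n,uv,58))
cr=lambda u,v,x0,y0:((u+.5)/6-.5+x0,(v+.5)/6-.5+y0)
b=[back("top",cr(u-396,v,270,165),14)[:2] for u,v in((431,161),(769,41),(509,374))]
d=b[1]-b[0];e=b[2]-b[0];print("bolts",np.round(b,1).tolist(),np.hypot(*d),np.hypot(*e),np.arctan2(d[1],d[0]),np.arctan2(e[1],e[0])+np.pi/2)
a=[cv2.resize(ims["top"][190:216,282:308],None,fx=15,fy=15,interpolation=cv2.INTER_CUBIC),cv2.resize(ims["scene"][208:234,262:288],None,fx=15,fy=15,interpolation=cv2.INTER_CUBIC)]
cv2.imwrite("pics/sock.png",np.hstack(a))
E
python3 fit.py
```

```text
top [170.20093458 171.74299065] 214
scene [314.41666667 326.58333333] 12
('top',) [5.95584e+02 2.32782e+02 1.53000e-01] 0.5135424164571114
('scene',) [ 6.24264e+02  2.40366e+02 -6.30000e-02] 44.716749999280246
('top', 'scene') [6.13006e+02 2.36717e+02 4.60000e-02] 471.7108918149126
[6.09040e+02 2.34266e+02 6.16740e+01 2.02000e-01] 154.05565627840267
top [297.0214653  201.87928772] (17.096986770629883, 17.850770950317383) [532.90628407 -38.62891113  62.        ] [533.68054862 -38.78599834  58.        ]
scene [276.20461655 219.07734489] (13.876246452331543, 16.65229034423828) [535.26279458 -37.37021719  62.        ] [533.58543434 -40.00437511  58.        ]
bolts [[567.8, 9.2], [613.6, -123.5], [484.1, -19.5]] 140.3946021416763 88.44529259905929 -1.2383185687206129 -1.2406886307834717h.py:11: RuntimeWarning: Mean of empty slice.
  y,x=np.nonzero(m);return np.r_[x.mean(),y.mean()],np.cov(x,y),len(x)
  ret = ret.dtype.type(ret / rcount)
  avg = a.mean(axis, **keepdims_kw)
  ret = um.true_divide(
h.py:11: RuntimeWarning: Degrees of freedom <= 0 for slice
  y,x=np.nonzero(m);return np.r_[x.mean(),y.mean()],np.cov(x,y),len(x)
  c *= np.true_divide(1, fact)
  c *= np.true_divide(1, fact)
```

View pics/sock.png

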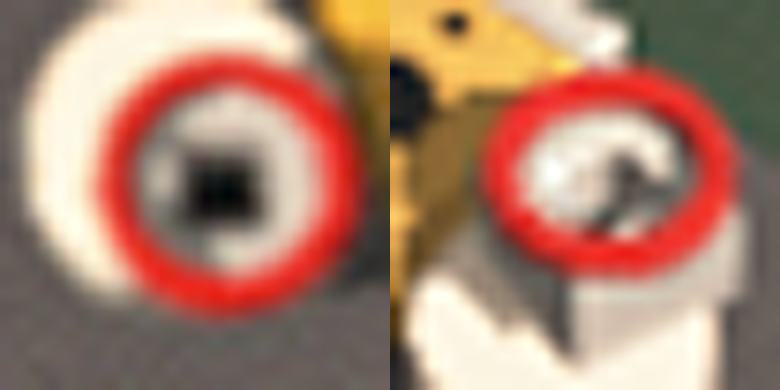

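The top view shows the red collar centred at about (297,202) with the socket a dark square nearly in line with the image axes. In the scene crop the hub's near edge is at about (573,285-365) and its right edge at about 745. I'll redo the scene mask for the key, compare hub angles, and work out the first move.

```bash
cat >> h.py <<'E'
from scipy.spatial.transform import Rotation as Ro
def plan(tcp,yaw,p0=None):
    s=monitor.read_state();R=Ro.from_quat(s["tool_rot"]);p=s["position"] if p0 is None else np.array(p0)
    best=None
    for k in(0,np.pi):
        y=np.array([np.cos(yaw+k),np.sin(yaw+k),0]);x=np.array([0,0,-1.]);Rt=Ro.from_matrix(np.c_[x,y,np.cross(x,y)])
        rv=(R.inv()*Rt).as_rotvec()
        print("yawopt",round(k,2),"turn/pi",(rv/np.pi).round(4))
    print("shift units",(R.inv().apply(np.array(tcp)-p)/150).round(4),"pos",p.round(1),"t",s["time_s"],"F",s["wrist_force"].round(1),"T",s["ft_torque"].round(2),"g",round(s["grip_width"],3),"j",s["joint_positions"].round(2))
    M=R.as_matrix();print("tool y yaw",round(float(np.arctan2(M[1,1],M[0,1])),4),"x",M[:,0].round(4))
E
sed -i 's/(5,200,150),(18,255,255)/(4,130,140),(17,255,255)/; s/"scene":(285,285,70,70)/"scene":(308,300,32,34)/' fit.py
cat > f2.py <<'E'
from h import *
c=np.array([533.5,-38.8])
for a in(-.35,-.2,-.1,0,.1,.2,.35):
    r=[]
    for k in range(4):
        t=a+np.pi/4+k*np.pi/2;q=c+21.2*np.array([np.cos(t),np.sin(t)])
        u=proj("scene",[*q,34])[0];r.append(((u-[262,208]+.5)*15+[390,0]).round(0).tolist())
    print(a,r)
im=cv2.imread("pics/top0.png");g=cv2.cvtColor(im,6)
g=cv2.resize(g[196:209,290:304],None,fx=20,fy=20,interpolation=cv2.INTER_CUBIC)
for th in(70,90,110):
    cc=max(cv2.findContours((g<th).astype(np.uint8),0,1)[0],key=cv2.contourArea);print(th,cv2.minAreaRect(cc))
print("socket from dark",back("top",((cv2.minAreaRect(cc)[0][0]+.5)/20-.5+290,(cv2.minAreaRect(cc)[0][1]+.5)/20-.5+196),54))
plan([595.6,232.8,154.7+96+70],0.153+np.pi/2,[172.633,-600.678,404.679])
E
python3 fit.py 2>/dev/null; python3 f2.py
```

```text
top [170.96629213 178.36473639] 1157
scene [324.44962217 319.75062972] 794
('top',) [5.81019e+02 2.30724e+02 1.63000e-01] 81.31789235996528
('scene',) [6.00037e+02 2.39420e+02 1.22000e-01] 12.710043943870884
('top', 'scene') [5.91958e+02 2.34522e+02 1.47000e-01] 303.1722962331228
[5.89611e+02 2.33820e+02 7.44440e+01 1.70000e-01] 122.12607086647904
top [297.0214653  201.87928772] (17.096986770629883, 17.850770950317383) [532.90628407 -38.62891113  62.        ] [533.68054862 -38.78599834  58.        ]
scene [276.20461655 219.07734489] (13.876246452331543, 16.65229034423828) [535.26279458 -37.37021719  62.        ] [533.58543434 -40.00437511  58.        ]
bolts [[567.8, 9.2], [613.6, -123.5], [484.1, -19.5]] 140.3946021416763 88.44529259905929 -1.2383185687206129 -1.2406886307834717
-0.35 [[541.0, 362.0], [727.0, 330.0], [686.0, 183.0], [503.0, 214.0]]
-0.2 [[559.0, 370.0], [737.0, 316.0], [669.0, 176.0], [493.0, 228.0]]
-0.1 [[571.0, 374.0], [742.0, 306.0], [656.0, 172.0], [488.0, 237.0]]
0 [[584.0, 377.0], [745.0, 296.0], [644.0, 169.0], [484.0, 248.0]]
0.1 [[598.0, 379.0], [747.0, 285.0], [631.0, 167.0], [482.0, 258.0]]
0.2 [[611.0, 380.0], [748.0, 275.0], [618.0, 166.0], [481.0, 269.0]]
0.35 [[631.0, 379.0], [747.0, 259.0], [598.0, 167.0], [481.0, 285.0]]
70 ((133.0, 137.0), (84.0, 96.0), 90.0)
90 ((129.5, 139.0), (100.0, 113.0), 90.0)
110 ((94.99998474121094, 129.49996948242188), (189.99996948242188, 258.99993896484375), -0.0)
socket from dark [534.28029275 -32.84725955  54.        ]
yawopt 0 turn/pi [-9.596e-01 -9.000e-04  1.000e-04]
yawopt 3.14 turn/pi [0.0404 0.     0.0006]
shift units [ 0.568  -4.5605 -4.2448] pos [ 172.6 -600.7  404.7] t 0.1 F [ 0.4 -0.5 -0.5] T [-0.02  0.05  0.01] g 0.999 j [ 1.23  0.38  0.02  1.37 -0.01  1.39 -0.05]
tool y yaw -1.291 x [-5.0e-04  1.7e-03 -1.0e+00]
```

```bash
python3 -m jog '[[[1,0,-0.148,-0.3476,0,0,0],[1,0,-0.148,-0.3476,0,0,0],[1,0,-0.148,-0.3476,0,0,0],[1,0,-0.148,-0.3476,0,0,0],[1,0,-0.148,-0.3476,0,0,0],[1,0,-0.148,-0.3476,0,0,0],[1,0,-0.148,-0.3476,0,0,0]]]'
python3 - <<'E'
from h import *
o=[]
for n,(x,y) in {"top":(145,145),"scene":(292,285)}.items():
    im=cv2.imread(f"pics/{n}0.png")[y:y+66,x:x+66];im=cv2.resize(im,None,fx=6,fy=6,interpolation=cv2.INTER_CUBIC)
    for p,c in(((595.6,232.8,96,.153),(255,255,255)),((598,236,96,.14),(255,0,255))):
        h=cv2.convexHull((((proj(n,box(*p,64,14,20))-[x,y]+.5)*6)).round().astype(np.int32));cv2.polylines(im,[h],True,c,1)
        h=cv2.convexHull((((proj(n,box(p[0],p[1],50,p[3],70,110,0))-[x,y]+.5)*6)).round().astype(np.int32));cv2.polylines(im,[h],True,c,1)
    o.append(im)
cv2.imwrite("pics/ov.png",np.hstack(o))
E
```

```text
time_s: 0.98
position: [481.6, -349.2, 404.4]
tool_rot: [-0.7, -0.099, 0.7, -0.098]
wrist_force: [-0.2, -1.4, 0.2]
grip_width: 1.0
```

View pics/ov.png

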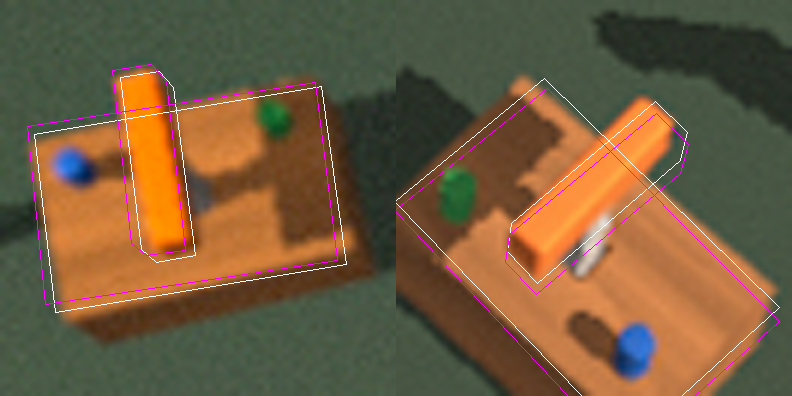

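The overlay shows both guesses off in yaw and by a few mm: the handle's left edge in the top crop runs (118,80) to (158,250), and the stand corners are at (30,144) and (310,78). I'll refit from corners read off both views.

```bash
python3 - <<'E'
from h import *
from scipy.optimize import least_squares
# view, kind, local, crop uv
O={"top":(145,145),"scene":(292,285)}
D=[("top",(32,7,106),(117,80)),("top",(32,-7,106),(153,70)),("top",(-32,7,106),(158,248)),
("scene",(-32,-7,106),(643-396,97)),("scene",(-32,7,106),(672-396,117)),("scene",(32,-7,106),(510-396,225)),("scene",(32,7,106),(540-396,239)),
("top",(35,55,50),(30,144)),("top",(35,-55,50),(310,78)),("top",(-35,55,50),(67,319)),
("scene",(-35,-55,50),(520-396,78)),("scene",(-35,55,50),(776-396,289)),("scene",(35,-55,50),(399-396,205))]
def f(p,D):
    r=[]
    for n,l,uv in D:
        c,s=np.cos(p[2]),np.sin(p[2]);X=[p[0]+c*l[0]-s*l[1],p[1]+s*l[0]+c*l[1],l[2]]
        r+=list((proj(n,X)[0]-O[n]+.5)*6-uv)
    return np.array(r)
for name,S in(("key top",D[:3]),("key scene",D[3:7]),("stand top",D[7:10]),("stand scene",D[10:]),("key",D[:7]),("stand",D[7:]),("all",D)):
    s=least_squares(f,[596,234,.2],args=(S,),x_scale=[1,1,.01]);print(name,s.x.round(3),"rms crop px",np.sqrt((s.fun**2).mean()).round(1))
E
```

```text
key top [5.95944e+02 2.30747e+02 2.69000e-01] rms crop px 0.6
key scene [5.95803e+02 2.29130e+02 2.12000e-01] rms crop px 5.3
stand top [5.96107e+02 2.32463e+02 2.33000e-01] rms crop px 2.0
stand scene [5.95154e+02 2.30816e+02 2.31000e-01] rms crop px 5.9
key [5.95817e+02 2.29847e+02 2.36000e-01] rms crop px 4.9
stand [5.95583e+02 2.31578e+02 2.32000e-01] rms crop px 4.8
all [5.95715e+02 2.30599e+02 2.32000e-01] rms crop px 5.1
```

```bash
python3 -c "
from h import *
plan([595.7,230.6,154.7+96+60],0.232+np.pi/2)"
```

```text
yawopt 0 turn/pi [-9.848e-01 -2.000e-04  2.000e-04]
yawopt 3.14 turn/pi [0.0152 0.0001 0.0001]
shift units [ 0.6252 -3.505  -1.7984] pos [ 481.6 -349.2  404.4] t 0.975 F [-0.2 -1.4  0.2] T [-0.03  0.02 -0.  ] g 1.0 j [ 0.72  0.33 -0.19  1.45  0.06  1.37 -0.76]
tool y yaw -1.2912 x [-5.e-04  3.e-04 -1.e+00]
```

```bash
python3 -m jog '[[[1,0.0625,-0.3505,-0.18,0,0,0],[1,0.0625,-0.3505,-0.18,0,0,0],[1,0.0625,-0.3505,-0.18,0,0,0],[1,0.0625,-0.3505,-0.18,0,0,0],[1,0.0625,-0.3505,-0.18,0,0,0],[1,0.0625,-0.3505,-0.18,0,0,0],[1,0.0625,-0.3505,-0.18,0,0,0],[1,0.0625,-0.3505,-0.18,0,0,0],[1,0.0625,-0.3505,-0.18,0,0,0],[1,0.0625,-0.3505,-0.18,0,0,0]]]'
python3 -m jog '[[[1,0,0,0,0.0152,0,0],[1,0,0,0,0,0,0],[1,0,0,0,0,0,0]]]'
python3 - <<'E'
from h import *
plan([595.7,230.6,154.7+96],0.232+np.pi/2)
a=[cv2.resize(vision.camera(n)[y:y+100,x:x+100,::-1],None,fx=4,fy=4,interpolation=2) for n,x,y in(("top",120,120),("scene",275,260))]
cv2.imwrite("pics/above.png",np.hstack(a))
E
```

```text
time_s: 2.22
position: [594.9, 230.9, 310.3]
tool_rot: [-0.7, -0.098, 0.7, -0.099]
wrist_force: [0.5, -0.1, 1.0]
grip_width: 1.0
time_s: 2.6
position: [595.1, 228.1, 310.9]
tool_rot: [-0.702, -0.081, 0.702, -0.082]
wrist_force: [0.1, -0.4, -0.1]
grip_width: 0.997
yawopt 0 turn/pi [ 9.998e-01 -4.000e-04 -1.000e-04]
yawopt 3.14 turn/pi [-0.0002  0.     -0.0003]
shift units [ 0.4014 -0.0153 -0.0078] pos [595.1 228.1 310.9] t 2.6 F [ 0.1 -0.4 -0.1] T [ 0.04 -0.02 -0.02] g 0.997 j [-0.1   0.51 -0.45  1.45  0.23  1.24 -1.91]
tool y yaw -1.3394 x [ 1.e-04 -8.e-04 -1.e+00]
```

View pics/above.png

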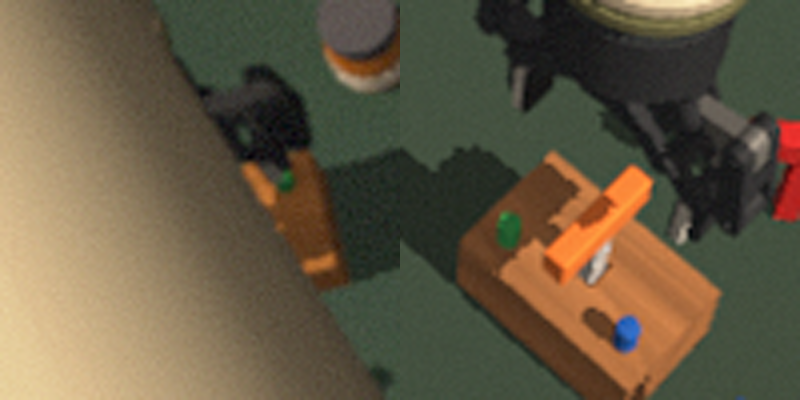

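The scene view shows the orange handle in the stand at (600,222) crop, midway below the open jaws and clear of the red decoy at right. Descending to grip height.

```bash
python3 -m jog '[[[1,0.1,-0.015,-0.008,0,0,0],[1,0.1,0,0,0,0,0],[1,0.1,0,0,0,0,0],[1,0.06,0,0,0,0,0],[1,0.04,0,0,0,0,0],[1,0,0,0,0,0,0]]]'
python3 -c "
from h import *
plan([595.7,230.6,154.7+96],0.232+np.pi/2)"
```

```text
time_s: 3.45
position: [595.4, 231.8, 250.6]
tool_rot: [-0.702, -0.082, 0.703, -0.082]
wrist_force: [-1.4, 0.1, 0.9]
grip_width: 1.006
yawopt 0 turn/pi [-9.999e-01 -0.000e+00  3.000e-04]
yawopt 3.14 turn/pi [0.0001 0.0002 0.    ]
shift units [-0.0006  0.0086 -0.0003] pos [595.4 231.8 250.6] t 3.45 F [-1.4  0.1  0.9] T [-0.05  0.03 -0.02] g 1.006 j [-0.11  0.57 -0.44  1.5   0.26  1.13 -1.94]
tool y yaw -1.3386 x [-5.e-04 -1.e-04 -1.e+00]
```

```bash
python3 -m jog '[[[-0.3,0,0,0,0,0,0],[-0.5,0,0,0,0,0,0],[-1,0,0,0,0,0,0],[-1,0,0,0,0,0,0],[-1,0,0,0,0,0,0],[-1,0,0,0,0,0,0],[-1,0,0,0,0,0,0]]]'
python3 -c "
from h import *
plan([595.7,230.6,154.7+96],0.232+np.pi/2)"
```

```text
time_s: 4.32
position: [595.5, 231.8, 251.3]
tool_rot: [0.703, 0.082, -0.702, 0.082]
wrist_force: [-1.1, -0.9, 3.2]
grip_width: 0.154
yawopt 0 turn/pi [ 1.e+00 -0.e+00  3.e-04]
yawopt 3.14 turn/pi [-0.     -0.0002 -0.    ]
shift units [0.0041 0.0079 0.0008] pos [595.5 231.8 251.3] t 4.325 F [-1.1 -0.9  3.2] T [-0.32  0.07  0.02] g 0.154 j [-0.11  0.56 -0.44  1.5   0.26  1.13 -1.94]
tool y yaw -1.3388 x [ 5.e-04  1.e-04 -1.e+00]
```

```bash
python3 -m jog '[[[-1,-0.05,0,0,0,0,0],[-1,-0.08,0,0,0,0,0],[-1,-0.1,0,0,0,0,0],[-1,-0.15,0,0,0,0,0],[-1,-0.15,0,0,0,0,0],[-1,0,0,0,0,0,0]]]'
python3 -c "
from h import *
plan([533.5,-38.8,154.7+76+62+20],-0.07)"
```

```text
time_s: 5.08
position: [595.9, 232.4, 333.5]
tool_rot: [0.704, 0.082, -0.701, 0.081]
wrist_force: [0.3, -0.1, -2.3]
grip_width: 0.152
yawopt 0 turn/pi [-0.4038 -0.0016 -0.0008]
yawopt 3.14 turn/pi [ 0.5962 -0.0008  0.0017]
shift units [0.1331 1.6636 0.8215] pos [595.9 232.4 333.5] t 5.075 F [ 0.3 -0.1 -2.3] T [ 0.04 -0.04 -0.  ] g 0.152 j [-0.1   0.49 -0.46  1.41  0.22  1.28 -1.91]
tool y yaw -1.3386 x [ 0.0046  0.002  -1.    ]
```

```bash
python3 -m jog '[[[-1,0,0.3327,0.1643,0,0,0],[-1,0,0.3327,0.1643,0,0,0],[-1,0,0.3327,0.1643,0,0,0],[-1,0,0.3327,0.1643,0,0,0],[-1,0,0.3327,0.1643,0,0,0],[-1,0,0,0,0,0,0]]]'
python3 -m jog '[[[-1,0,0,0,-0.05,0,0],[-1,0,0,0,-0.05,0,0],[-1,0,0,0,-0.05,0,0],[-1,0,0,0,-0.05,0,0],[-1,0,0,0,-0.05,0,0],[-1,0,0,0,-0.05,0,0],[-1,0,0,0,-0.05,0,0],[-1,0,0,0,-0.0538,0,0],[-1,0,0,0,0,0,0],[-1,0,0,0,0,0,0]]]'
python3 - <<'E'
from h import *
plan([533.5,-38.8,154.7+76+62+12],-0.07)
im=vision.camera("scene")[:,:,::-1];cv2.imwrite("pics/scene1.png",im)
im2=vision.camera("top")[:,:,::-1];cv2.imwrite("pics/top1.png",im2)
cv2.imwrite("pics/hold.png",np.hstack([cv2.resize(im[130:250,215:335],None,fx=4,fy=4,interpolation=2)[:,:480],cv2.resize(im2[150:270,240:320],None,fx=4,fy=4,interpolation=2)]))
E
```

```text
time_s: 5.82
position: [531.7, -45.3, 329.6]
tool_rot: [-0.702, -0.078, 0.703, -0.079]
wrist_force: [0.3, 0.5, -1.1]
grip_width: 0.152
time_s: 7.08
position: [532.9, -39.0, 330.2]
tool_rot: [-0.518, -0.482, 0.518, -0.481]
wrist_force: [-0.2, -0.0, -1.5]
grip_width: 0.15
yawopt 0 turn/pi [-0.0011 -0.0001  0.0001]
yawopt 3.14 turn/pi [9.989e-01 2.000e-04 2.000e-04]
shift units [ 0.17    0.0042 -0.0013] pos [532.9 -39.  330.2] t 7.075 F [-0.2 -0.  -1.5] T [ 0.03 -0.    0.  ] g 0.15 j [ 0.48  0.29 -0.56  1.71  0.16  1.19 -0.19]
tool y yaw -0.0733 x [-3.e-04  3.e-04 -1.e+00]
```

View pics/hold.png

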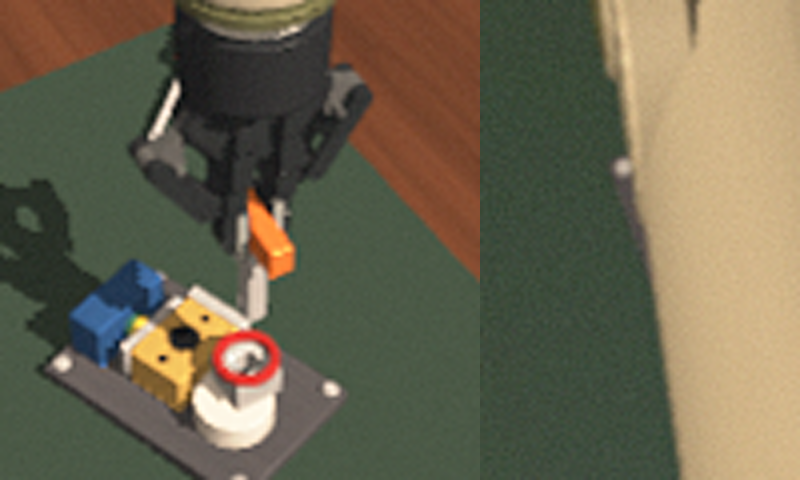

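The scene shows the key held upright with its foot at about (257,318) in the crop, above and just beyond the collar at (247,357). The top camera is blocked. I'll compare the predicted foot position with the observed one.

```bash
python3 - <<'E'
from h import *
cr=lambda n,X:((proj(n,X)-[215,130]+.5)*4).round(1)
print("foot pred corners",cr("scene",box(532.9,-39,99.5,-.07,10,10,0))[::2].tolist(),"centre",cr("scene",[532.9,-39,99.5]))
print("shank up 20",cr("scene",box(532.9,-39,119.5,-.07,12,12,0))[::2].tolist())
print("mm->crop px",(cr("scene",[533.9,-39,99.5])-cr("scene",[532.9,-39,99.5])),(cr("scene",[532.9,-38,99.5])-cr("scene",[532.9,-39,99.5])))
print("collar pred",cr("scene",[532.9,-39,62]))
print("handle +-x end", cr("scene",box(532.9,-39,175.5,-.07+np.pi/2,64,14,20)).tolist())
im=cv2.imread("pics/scene1.png")
c=cv2.resize(im[165:233,245:313],None,fx=8,fy=8,interpolation=2);cv2.imwrite("pics/foot.png",c)
E
```

```text
foot pred corners [[252.7, 304.7], [261.1, 316.7], [237.2, 311.0], [245.5, 323.1]] centre [[249.1 313.9]]
shank up 20 [[253.7, 280.0], [264.0, 294.5], [234.8, 287.7], [244.9, 302.3]]
mm->crop px [[-1.5  0.7]] [[1.  1.1]]
collar pred [[248.8 354.7]]
handle +-x end [[210.9, 201.7], [210.5, 176.2], [233.6, 193.0], [233.5, 167.5], [266.9, 280.6], [267.4, 255.5], [290.1, 271.2], [291.0, 246.0]]
```

View pics/foot.png

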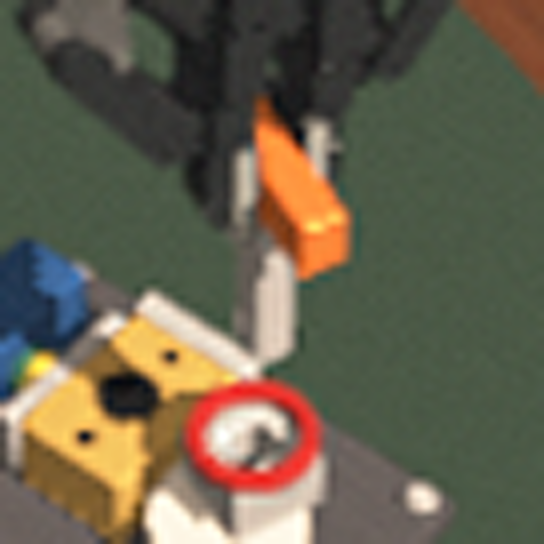

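The foot appears about 8 px (8x crop) right of its prediction, handle and foot alike, and the collar sits at (254,433). That puts the key roughly 3 to 4 mm towards -x of the socket axis according to this camera. I'll read the settled state and measure the collar/key offset more carefully with outlines.

```bash
python3 -m jog '[[[-1,0,0,0,0,0,0],[-1,0,0,0,0,0,0]]]'; python3 - <<'E'
from h import *
plan([533.5,-38.8,154.7+76+62+12],-0.07)
p=monitor.read_state()["position"]
im=vision.camera("scene")[:,:,::-1].copy()
x0,y0=245,165;c=cv2.resize(im[y0:y0+68,x0:x0+68],None,fx=8,fy=8,interpolation=2)
P8=lambda X:((proj("scene",X)-[x0,y0]+.5)*8).round().astype(np.int32)
zt=p[2]-154.7
cv2.polylines(c,[cv2.convexHull(P8(np.vstack([box(p[0],p[1],zt-41.5,-.073,12,12,63)])))],True,(255,0,255),1)
cv2.polylines(c,[cv2.convexHull(P8(box(p[0],p[1],zt,-.073+np.pi/2,64,14,20)))],True,(255,0,255),1)
t=np.linspace(0,6.28,60)
for r,z in((20,62),(14,62)):
    cv2.polylines(c,[P8(np.c_[533.5+r*np.cos(t),-38.8+r*np.sin(t),0*t+z])],True,(255,255,0),1)
s=box(533.5,-38.8,56,-.07,14,14,0)[::2][[0,1,3,2]];cv2.polylines(c,[P8(s)],True,(0,255,0),1)
cv2.polylines(c,[cv2.convexHull(P8(box(533.5,-38.8,45,-.07,30,30,22)))],True,(0,255,0),1)
cv2.imwrite("pics/ov2.png",c)
E
```

```text
time_s: 7.42
position: [532.9, -39.3, 330.5]
tool_rot: [0.517, 0.482, -0.517, 0.482]
wrist_force: [-0.4, -0.5, -1.8]
grip_width: 0.152
yawopt 0 turn/pi [-0.0002 -0.     -0.    ]
yawopt 3.14 turn/pi [ 0.9998 -0.      0.    ]
shift units [ 0.172   0.0037 -0.0037] pos [532.9 -39.3 330.5] t 7.425 F [-0.4 -0.5 -1.8] T [-0.   -0.02 -0.03] g 0.152 j [ 0.48  0.29 -0.56  1.71  0.16  1.19 -0.19]
tool y yaw -0.0707 x [ 1.e-04  0.e+00 -1.e+00]
```

View pics/ov2.png

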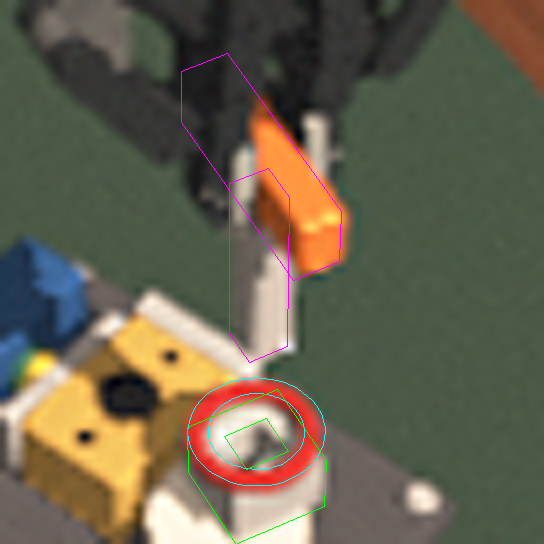

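Combining both sites, both cameras read about 1.8 mm low in x and 1–1.6 mm low in y, and the key sits about 2 mm along its handle in the grip. Relative to the key, the socket is about +2.4 mm in x and -0.8 mm in y. I'll correct this, then lower in steps and watch the force.

```bash
python3 -m jog '[[[-1,0.05,0.0163,0.0042,0,0,0],[-1,0.08,0,0,0,0,0],[-1,0.07,0,0,0,0,0],[-1,0.03,0,0,0,0,0],[-1,0,0,0,0,0,0]]]'
python3 -m jog '[[[-1,0.02,0,0,0,0,0],[-1,0.01,0,0,0,0,0],[-1,0.01,0,0,0,0,0],[-1,0,0,0,0,0,0]]]'; python3 -c "
from h import *
plan([535.3,-39.8,231.3+56],-0.07)"
```

```text
time_s: 8.1
position: [535.2, -40.1, 295.5]
tool_rot: [-0.517, -0.482, 0.517, -0.482]
wrist_force: [0.4, 0.0, -1.5]
grip_width: 0.151
time_s: 8.6
position: [535.3, -40.2, 289.9]
tool_rot: [0.517, 0.482, -0.517, 0.482]
wrist_force: [0.3, 0.2, -1.5]
grip_width: 0.158
yawopt 0 turn/pi [-0. -0.  0.]
yawopt 3.14 turn/pi [1. 0. 0.]
shift units [ 0.0176  0.0001 -0.0024] pos [535.3 -40.2 289.9] t 8.6 F [ 0.3  0.2 -1.5] T [-0.04 -0.    0.01] g 0.158 j [ 0.47  0.33 -0.55  1.75  0.19  1.11 -0.21]
tool y yaw -0.0701 x [-0.e+00  1.e-04 -1.e+00]
```

Contact is expected around TCP z = 287.3. Stepping down 1.5 mm per row.

```bash
for i in 1; do python3 -m jog '[[[-1,0.01,0,0,0,0,0],[-1,0.01,0,0,0,0,0],[-1,0,0,0,0,0,0]]]'; done
python3 -m jog '[[[-1,0.01,0,0,0,0,0],[-1,0,0,0,0,0,0]]]'
```

```text
time_s: 8.98
position: [535.2, -40.1, 286.8]
tool_rot: [-0.517, -0.482, 0.517, -0.482]
wrist_force: [-0.4, 0.2, -2.6]
grip_width: 0.152
time_s: 9.22
position: [535.2, -40.1, 285.4]
tool_rot: [-0.517, -0.482, 0.517, -0.482]
wrist_force: [-0.3, -0.1, -1.6]
grip_width: 0.153
```

```bash
python3 -m jog '[[[-1,0.01,0,0,0,0,0],[-1,0,0,0,0,0,0]]]'
python3 -m jog '[[[-1,0.01,0,0,0,0,0],[-1,0,0,0,0,0,0]]]';python3 -m jog '[[[-1,0.007,0,0,0,0,0],[-1,0,0,0,0,0,0]]]'; python3 -c "
from h import *
plan([535.3,-39.8,231.3+36],-0.07)"
```

```text
time_s: 9.48
position: [535.2, -40.2, 283.8]
tool_rot: [-0.517, -0.482, 0.517, -0.482]
wrist_force: [-0.0, -0.6, -1.7]
grip_width: 0.154
time_s: 9.72
position: [535.2, -40.1, 282.3]
tool_rot: [-0.517, -0.482, 0.517, -0.482]
wrist_force: [1.1, -0.0, -1.4]
grip_width: 0.151
time_s: 9.98
position: [535.3, -40.2, 281.3]
tool_rot: [-0.517, -0.482, 0.517, -0.482]
wrist_force: [-0.1, 0.5, -1.4]
grip_width: 0.155
yawopt 0 turn/pi [-0. -0.  0.]
yawopt 3.14 turn/pi [1.e+00 1.e-04 0.e+00]
shift units [ 0.0936  0.0001 -0.0026] pos [535.3 -40.2 281.3] t 9.975 F [-0.1  0.5 -1.4] T [ 0.   -0.02 -0.  ] g 0.155 j [ 0.47  0.34 -0.55  1.76  0.2   1.1  -0.21]
tool y yaw -0.0702 x [-1.e-04  0.e+00 -1.e+00]
```

The key is about 6 mm into the socket with no contact force. Continuing gently, about 14 mm to go.

```bash
python3 -m jog '[[[-1,0.01,0,0,0,0,0],[-1,0.01,0,0,0,0,0],[-1,0,0,0,0,0,0]]]'
python3 -m jog '[[[-1,0.01,0,0,0,0,0],[-1,0.01,0,0,0,0,0],[-1,0,0,0,0,0,0]]]'
python3 -m jog '[[[-1,0.01,0,0,0,0,0],[-1,0.01,0,0,0,0,0],[-1,0,0,0,0,0,0]]]'
```

```text
time_s: 10.35
position: [535.2, -40.2, 278.3]
tool_rot: [-0.517, -0.482, 0.517, -0.482]
wrist_force: [0.1, -0.0, -1.8]
grip_width: 0.151
time_s: 10.72
position: [535.2, -40.1, 275.3]
tool_rot: [-0.517, -0.482, 0.517, -0.482]
wrist_force: [0.5, -0.0, -1.2]
grip_width: 0.148
time_s: 11.1
position: [535.2, -40.1, 272.3]
tool_rot: [-0.517, -0.482, 0.517, -0.482]
wrist_force: [0.4, -0.3, -1.3]
grip_width: 0.15
```

```bash
python3 -m jog '[[[-1,0.01,0,0,0,0,0],[-1,0.006,0,0,0,0,0],[-1,0,0,0,0,0,0]]]'
python3 -m jog '[[[-1,0.005,0,0,0,0,0],[-1,0,0,0,0,0,0]]]'; python3 -c "
from h import *
plan([535.3,-39.8,231.3+36],-0.07)"
```

```text
time_s: 11.48
position: [535.3, -40.2, 269.9]
tool_rot: [-0.517, -0.482, 0.517, -0.482]
wrist_force: [-0.3, -0.0, -1.7]
grip_width: 0.151
time_s: 11.72
position: [535.3, -40.1, 269.3]
tool_rot: [0.517, 0.482, -0.517, 0.482]
wrist_force: [0.3, -0.1, -1.9]
grip_width: 0.152
yawopt 0 turn/pi [-0. -0.  0.]
yawopt 3.14 turn/pi [1. 0. 0.]
shift units [ 0.013  -0.     -0.0022] pos [535.3 -40.1 269.3] t 11.725 F [ 0.3 -0.1 -1.9] T [ 0.02 -0.03 -0.03] g 0.152 j [ 0.47  0.36 -0.55  1.77  0.21  1.07 -0.22]
tool y yaw -0.0701 x [-0.e+00  1.e-04 -1.e+00]
```

```bash
python3 -m jog '[[[-1,0.006,0,0,0,0,0],[-1,0,0,0,0,0,0]]]'
python3 -m jog '[[[-1,0.005,0,0,0,0,0],[-1,0,0,0,0,0,0]]]'; python3 -m jog '[[[-1,0.004,0,0,0,0,0],[-1,0,0,0,0,0,0]]]'
```

```text
time_s: 11.98
position: [535.3, -40.1, 268.3]
tool_rot: [-0.517, -0.482, 0.517, -0.482]
wrist_force: [-0.4, -0.1, -1.3]
grip_width: 0.157
time_s: 12.22
position: [535.3, -40.1, 267.5]
tool_rot: [-0.517, -0.482, 0.517, -0.482]
wrist_force: [0.6, -0.0, -1.4]
grip_width: 0.151
time_s: 12.48
position: [535.4, -40.1, 267.3]
tool_rot: [0.517, 0.482, -0.517, 0.482]
wrist_force: [-1.5, 0.2, 1.3]
grip_width: 0.152
```

The floor was met lightly at TCP z = 267.3: force went from -1.5 to +1.3 N, and the depth matches the 20 mm expected. Now I'll turn clockwise about the socket axis, adding a small sideways shift for the 2.3 mm in-hand offset.

```bash
python3 -m jog '[[[-1,0,-0.0024,0,0.05,0,0],[-1,0,0,0,0,0,0]]]'; python3 -c "
from h import *
plan([535.3,-40.1,267.3],-0.07)"
python3 -m jog '[[[-1,0,-0.0024,0,0.05,0,0],[-1,0,0,0,0,0,0]]]'; python3 -c "
from h import *
plan([535.3,-40.1,267.3],-0.07)"
```

```text
time_s: 12.72
position: [535.1, -40.1, 267.3]
tool_rot: [0.553, 0.44, -0.553, 0.441]
wrist_force: [-0.2, 0.4, 0.6]
grip_width: 0.152
yawopt 0 turn/pi [-0.0498  0.     -0.0002]
yawopt 3.14 turn/pi [ 9.502e-01 -4.000e-04 -0.000e+00]
shift units [-0.0001  0.0013 -0.0003] pos [535.1 -40.1 267.3] t 12.725 F [-0.2  0.4  0.6] T [-0.03 -0.1  -0.01] g 0.152 j [ 0.44  0.35 -0.52  1.77  0.2   1.06 -0.37]
tool y yaw -0.2264 x [ 7.e-04 -2.e-04 -1.e+00]
time_s: 12.98
position: [534.8, -40.0, 267.3]
tool_rot: [0.586, 0.396, -0.585, 0.397]
wrist_force: [0.2, -0.1, 1.3]
grip_width: 0.156
yawopt 0 turn/pi [-0.0989  0.     -0.0002]
yawopt 3.14 turn/pi [ 9.011e-01 -3.000e-04 -0.000e+00]
shift units [-0.0002  0.0036 -0.0008] pos [534.8 -40.  267.3] t 12.975 F [ 0.2 -0.1  1.3] T [-0.02 -0.1   0.  ] g 0.156 j [ 0.42  0.35 -0.49  1.78  0.19  1.06 -0.51]
tool y yaw -0.3806 x [ 7.e-04 -2.e-04 -1.e+00]
```

```bash
python3 -m jog '[[[-1,0,-0.0024,0,0.05,0,0],[-1,0,0,0,0,0,0]]]'; python3 - <<'E'
from h import *
plan([535.3,-40.1,267.3],-0.07)
im=vision.camera("scene")[:,:,::-1]
c=cv2.resize(im[165:240,225:305],None,fx=7,fy=7,interpolation=2);cv2.imwrite("pics/turn1.png",c)
E
```

```text
time_s: 13.22
position: [534.4, -39.8, 267.3]
tool_rot: [0.615, 0.35, -0.614, 0.35]
wrist_force: [0.9, -1.1, 1.2]
grip_width: 0.151
yawopt 0 turn/pi [-0.1483 -0.     -0.0002]
yawopt 3.14 turn/pi [ 8.517e-01 -3.000e-04  0.000e+00]
shift units [-0.0003  0.006  -0.0012] pos [534.4 -39.8 267.3] t 13.225 F [ 0.9 -1.1  1.2] T [ 0.01 -0.18  0.05] g 0.151 j [ 0.4   0.34 -0.46  1.78  0.17  1.06 -0.66]
tool y yaw -0.5359 x [ 7.e-04 -1.e-04 -1.e+00]
```

View pics/turn1.png

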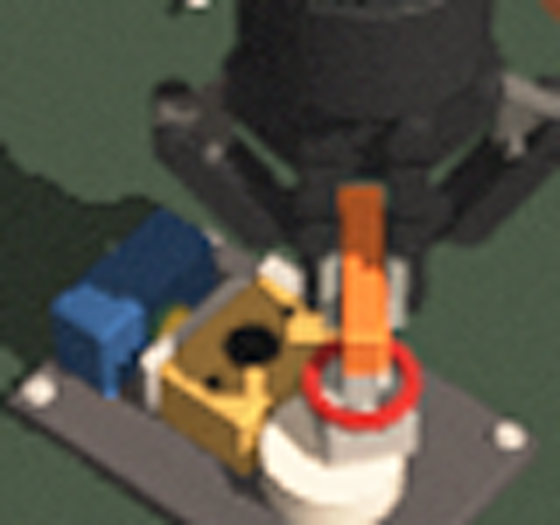

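The picture shows the key seated in the collar at (365,375), the hub's near edge moved left to about (325,450), and the part not visibly displaced. The cam is therefore following the key with slack. That makes 10 pictures viewed. From here I'll track the part by template matching in code, and estimate the eccentricity from the first picture.

```bash
cat > trk.py <<'E'
from h import *
from scipy.ndimage import shift as sh
from scipy.optimize import least_squares
# sub-pixel shift of the part's hole patch along clamp x, in the scene view
a=-1.24;C=np.array([535.4,-37.6]);ex=np.array([np.cos(a),np.sin(a)])
hole=cv2.cvtColor(cv2.imread("pics/scene0.png"),6)
def dark(g,c,r=5):
    """centroid of the dark hole, by weighting below the threshold"""
    for _ in range(6):
        y,x=np.mgrid[0:g.shape[0],0:g.shape[1]];w=np.clip(55.-g,0,None)*((x-c[0])**2+(y-c[1])**2<r*r);c=np.array([(w*x).sum(),(w*y).sum()])/w.sum()
    return c
def part(img):
    g=cv2.cvtColor(img,6);c=dark(g.astype(float),np.array(H0));X=back("scene",c,42);return c,float((X[:2]-C)@ex),float((X[:2]-C)@[-ex[1],ex[0]])
H0=[261,214.3]
def rod(img):
    h=cv2.cvtColor(img[195:225,235:265],cv2.COLOR_BGR2HSV).astype(int)
    G=((h[...,0]>38)&(h[...,0]<80)&(h[...,1]>130)&(h[...,2]>35)).sum();Y=((h[...,0]>=22)&(h[...,0]<=38)&(h[...,1]>190)).sum();return int(G),int(Y)
E
python3 - <<'E'
from trk import *
for f in("scene0","scene1"): im=cv2.imread(f"pics/{f}.png");print(f,part(im),rod(im))
im=vision.camera("scene")[:,:,::-1].copy();cv2.imwrite("pics/scene2.png",im);print(part(im),rod(im))
d=back("top",((541-396+.5)/6-.5+270,(207+.5)/6-.5+165),34)[:2]-back("top",(297.02,201.88),62)[:2]
print("ecc",np.hypot(*d),"ang rel clamp",np.arctan2(d[1],d[0])-a)
t=vision.camera("top")[:,:,::-1];cv2.imwrite("pics/top2.png",t)
g=cv2.cvtColor(im,6);print(g[208:221,252:270])
E
```

```text
scene0 (array([260.61967695, 214.        ]), 48.24981050240456, -0.6752154971507716) (0, 0)
scene1 (array([260.48687664, 213.75459318]), 48.984639595484964, -1.0510229557467157) (0, 0)
(array([260.51861702, 213.94769504]), 48.54193684628386, -0.6449766324527515) (0, 0)
ecc 13.497332909449717 ang rel clamp 1.7149312954346636
[[ 48  73 107 113 112 106 106 106 108 110 107 107 100 126 141 144  98  24]
 [ 87 105 114 108 104 107 109 110 111 110 107 111  99  51  39 146 139  87]
 [115 118 106 105 107 108 109 107 100 101 101 110 109  82 121 189 191 184]
 [111 103 107 111 109 105  97  73  51  54  66  88 107 105 176 205 203 208]
 [100 105 111 109 107  81  34  13  19  13  16  36  80 100 177 207 205 207]
 [108 109 106 109  93  50  11  23  22  23  15  21  41  89 166 192 190 191]
 [108 107 107 111  79  31  16  19  22  20  17  17  25  88 109 104 105  99]
 [106 107 108 112  96  55  16  13  21  19  11  16  43  92 111 110 107  91]
 [109 108 111 114 114  84  34  16  20   9  28  52  84 104 112 108 108  76]
 [110 108 110 107 106 103  79  63 103 127 101  99 112 110 107 109 106  92]
 [103 107  99  81  90 107 108 105 184 213 170 105 107 109 108  98 101 111]
 [151 119  55  14  61  97 108 100 179 210 165 106 107 108 101  85  97 109]
 [204 183 108  61  76  92 103  98 176 208 162 104 108 102  94  81  91 103]]
```

The tracker repeats to about ±0.4 mm, with the part at about 48.6 mm along clamp x. Continuing the turn in steps.

```bash
cat > st.py <<'E'
from trk import *
im=vision.camera("scene")[:,:,::-1].copy();p=part(im);s=monitor.read_state()
M=Ro.from_quat(s["tool_rot"]).as_matrix()
print("part x,y",round(p[1],2),round(p[2],2),"yaw",round(float(np.arctan2(M[1,1],M[0,1])),3),"pos",s["position"].round(1),"F",s["wrist_force"].round(1),"T",s["ft_torque"].round(2),"t",s["time_s"])
h=cv2.cvtColor(im,cv2.COLOR_BGR2HSV);print("rod HSV",[h[r,c].tolist() for r,c in((211,246),(211,247),(211,248),(211,249),(210,250),(211,250),(210,251))])
E
python3 st.py
python3 -m jog '[[[-1,0,-0.0024,0,0.05,0,0],[-1,0,0,0,0,0,0]]]' >/dev/null; python3 st.py
python3 -m jog '[[[-1,0,-0.0024,0,0.05,0,0],[-1,0,0,0,0,0,0]]]' >/dev/null; python3 st.py
```

```text
part x,y 48.59 -0.65 yaw -0.537 pos [534.4 -39.9 267.2] F [0.6 0.3 2.4] T [ 0.02 -0.14  0.03] t 13.425
rod HSV [[85, 102, 60], [64, 93, 77], [24, 165, 125], [21, 187, 166], [20, 186, 174], [19, 139, 156], [20, 139, 149]]
part x,y 50.74 -2.2 yaw -0.694 pos [534.1 -39.6 267.2] F [0.9 0.1 3.6] T [ 0.07 -0.22  0.04] t 13.725
rod HSV [[101, 150, 100], [23, 168, 123], [21, 187, 165], [19, 141, 155], [20, 143, 150], [17, 63, 130], [17, 65, 126]]
part x,y 51.72 -2.59 yaw -0.85 pos [533.8 -39.4 267.2] F [1.5 1.2 3.2] T [ 0.1  -0.34  0.08] t 14.025
rod HSV [[95, 36, 92], [22, 180, 146], [20, 145, 153], [14, 59, 126], [16, 70, 134], [11, 30, 121], [13, 37, 124]]
```

The part has moved about 3 mm in the last two steps. I'll sample the rod's colour profile along its axis, before and now, and look once.

```bash
python3 - <<'E'
from trk import *
im=vision.camera("scene")[:,:,::-1].copy();cv2.imwrite("pics/scene3.png",im)
ey=np.array([-ex[1],ex[0]])
u=lambda x,y,z:proj("scene",[*(C+x*ex+y*ey),z])[0]
print("px/mm",u(70,0,30)-u(69,0,30))
o=[]
for f in("scene0","scene2","scene3"):
    i=cv2.imread(f"pics/{f}.png");o.append(cv2.resize(i[195:230,232:268],None,fx=7,fy=7,interpolation=2))
    # rectified strip on the plane z=30, clamp x 55..95, y -8..8
    xs=np.arange(64,90,1.);ys=np.arange(-3,3.1,1)
    m=np.array([[u(x,y,32) for x in xs] for y in ys],np.float32);m=m
    st=cv2.remap(i,m[...,0],m[...,1],cv2.INTER_CUBIC);h=cv2.cvtColor(st,cv2.COLOR_BGR2HSV)
    print(f);print(h[3,:,0].tolist());print(h[3,:,1].tolist());print(h[3,:,2].tolist())
cv2.imwrite("pics/rod.png",np.hstack(o))
E
```

```text
px/mm [-0.31077529 -0.2015532 ]
scene0
[18, 19, 20, 20, 20, 20, 20, 19, 18, 17, 16, 14, 14, 15, 17, 20, 23, 26, 27, 27, 25, 25, 31, 44, 69, 86]
[160, 158, 158, 159, 164, 168, 162, 141, 102, 59, 37, 30, 31, 39, 65, 102, 136, 157, 172, 177, 175, 159, 124, 99, 89, 111]
[240, 244, 246, 246, 243, 241, 237, 234, 232, 232, 234, 233, 231, 229, 234, 242, 249, 252, 255, 255, 255, 223, 173, 152, 134, 119]
scene2
[18, 18, 18, 18, 18, 18, 18, 18, 17, 16, 15, 14, 13, 13, 16, 19, 19, 20, 20, 21, 21, 24, 31, 46, 71, 90]
[161, 161, 163, 163, 166, 166, 166, 166, 150, 114, 77, 45, 31, 38, 68, 107, 145, 170, 188, 193, 187, 165, 127, 94, 80, 99]
[127, 136, 141, 141, 140, 140, 141, 140, 134, 123, 116, 114, 117, 122, 131, 143, 158, 169, 171, 165, 149, 119, 90, 79, 70, 62]
scene3
[17, 18, 18, 18, 18, 18, 18, 18, 18, 18, 17, 17, 16, 15, 14, 14, 14, 14, 18, 19, 20, 21, 21, 22, 22, 25]
[159, 158, 158, 157, 158, 158, 161, 164, 165, 164, 161, 144, 108, 73, 44, 28, 23, 35, 79, 129, 168, 190, 194, 183, 152, 95]
[117, 124, 134, 140, 140, 140, 141, 140, 139, 138, 136, 133, 127, 123, 121, 120, 121, 124, 133, 146, 158, 166, 164, 152, 126, 91]
```

View pics/rod.png

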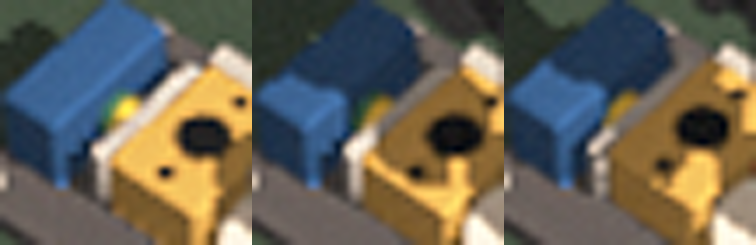

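The three crops show the rod before, before contact, and now: the plate has closed toward the blue housing, only yellow shows at (620,105), and the green is nearly gone. The profile gives about 3.4 mm of plate travel, so a bit more turn is needed.

```bash
cat > pl.py <<'E'
from trk import *
ey=np.array([-ex[1],ex[0]]);xs=np.arange(64,92,.25)
def cross(i):
    m=np.array([[proj("scene",[*(C+x*ex),32])[0] for x in xs]],np.float32)
    S=cv2.cvtColor(cv2.remap(i,m[...,0],m[...,1],cv2.INTER_CUBIC),cv2.COLOR_BGR2HSV)[0].astype(float)
    k=S[20:90,1].argmin()+20;a=xs[:k][S[:k,1]>100][-1];b=xs[k:][S[k:,1]>100][0]
    e=xs[k:][(S[k:,0]>35)];return a,b,"hue>35 from",e[0] if len(e) else None
for f in("scene0","scene2","scene3"): print(f,cross(cv2.imread(f"pics/{f}.png")))
for _ in range(2): print("now",cross(vision.camera("scene")[:,:,::-1].copy()))
E
python3 -m jog '[[[-1,0,-0.0024,0,0.05,0,0],[-1,0,0,0,0,0,0]]]' >/dev/null; python3 st.py; python3 pl.py
```

```text
part x,y 53.29 -2.72 yaw -1.007 pos [533.6 -39.1 267.2] F [1.7 0.6 3.2] T [ 0.2  -0.36  0.17] t 14.375
rod HSV [[19, 145, 111], [20, 151, 145], [16, 70, 131], [9, 27, 124], [16, 51, 126], [11, 40, 122], [14, 40, 126]]
scene0 (np.float64(72.0), np.float64(79.0), 'hue>35 from', np.float64(86.5))
scene2 (np.float64(73.25), np.float64(79.0), 'hue>35 from', np.float64(86.5))
scene3 (np.float64(76.0), np.float64(82.5), 'hue>35 from', np.float64(90.0))
now (np.float64(77.25), np.float64(83.25), 'hue>35 from', np.float64(91.25))
now (np.float64(77.25), np.float64(83.5), 'hue>35 from', np.float64(91.25))
```

```bash
python3 -m jog '[[[-1,0,-0.0008,0,0.016,0,0],[-1,0,0,0,0,0,0]]]' >/dev/null; python3 st.py; python3 pl.py|tail -1
python3 -m jog '[[[-0.6,0,0,0,0,0,0],[-0.3,0,0,0,0,0,0],[0.2,0,0,0,0,0,0],[1,0,0,0,0,0,0],[1,0,0,0,0,0,0],[1,0,0,0,0,0,0],[1,0,0,0,0,0,0],[1,0,0,0,0,0,0]]]'; python3 st.py; python3 pl.py|tail -1
```

```text
part x,y 54.24 -2.86 yaw -1.06 pos [533.5 -39.  267.2] F [2.3 0.8 4.8] T [ 0.29 -0.55  0.24] t 14.775
rod HSV [[19, 133, 111], [20, 136, 133], [16, 57, 129], [9, 32, 127], [10, 31, 122], [14, 48, 123], [12, 44, 127]]
now (np.float64(78.0), np.float64(84.5), 'hue>35 from', np.float64(91.25))
time_s: 15.88
position: [533.4, -39.1, 267.0]
tool_rot: [0.684, 0.178, -0.684, 0.178]
wrist_force: [-0.7, 0.1, -0.7]
grip_width: 0.997
part x,y 54.17 -3.04 yaw -1.063 pos [533.4 -39.1 267. ] F [ 0.2  0.7 -0.7] T [0.01 0.   0.02] t 15.925
rod HSV [[21, 136, 109], [20, 143, 132], [16, 61, 129], [13, 33, 123], [16, 34, 126], [14, 45, 120], [14, 44, 123]]
now (np.float64(77.75), np.float64(84.5), 'hue>35 from', np.float64(90.75))
```

Travel reads about 5.3 mm and held on release. Backing straight up, then a final check.

```bash
python3 -m jog '[[[1,-0.05,0,0,0,0,0],[1,-0.1,0,0,0,0,0],[1,-0.2,0,0,0,0,0],[1,-0.3,0,0,0,0,0],[1,-0.3,0,0,0,0,0],[1,0,0,0,0,0,0],[1,0,0,0,0,0,0],[1,0,0,0,0,0,0],[1,0,0,0,0,0,0],[1,0,0,0,0,0,0]]]'; python3 st.py; python3 pl.py|tail -1; python3 - <<'E'
from h import *
im=vision.camera("scene")[:,:,::-1]
a=cv2.resize(im[160:245,220:305],None,fx=5,fy=5,interpolation=2);b=cv2.resize(im,None,fx=.8,fy=.8)[:336,:370];b=cv2.copyMakeBorder(b,0,425-336,0,0,0)
cv2.imwrite("pics/fin.png",np.hstack([a,b]))
E
```

```text
time_s: 17.27
position: [533.3, -39.1, 409.0]
tool_rot: [-0.684, -0.178, 0.685, -0.178]
wrist_force: [0.0, 0.4, 0.2]
grip_width: 0.996
part x,y 54.26 -2.89 yaw -1.063 pos [533.4 -39.1 409.1] F [-0.7  0.7 -0.8] T [ 0.01 -0.01 -0.01] t 17.325
rod HSV [[20, 134, 112], [20, 138, 137], [15, 60, 132], [11, 32, 126], [11, 28, 127], [14, 48, 123], [15, 43, 129]]
now (np.float64(78.0), np.float64(84.5), 'hue>35 from', np.float64(90.25))
```

View pics/fin.png

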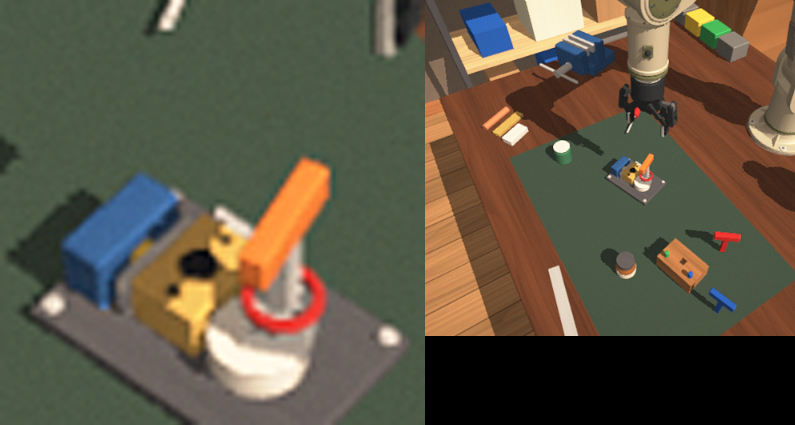

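The key stands upright in the socket, the part presses the stop with only yellow rod showing at (142,250), and the bystanders are unmoved. Handing in.

```bash
python3 -c "
from bench import workorder
print(workorder.sign_off())"
```

```text
the job is handed in; nothing more can be done
None
```

The job is done and handed in at about 17.5 s of the 72 s allowed; no verdict came back. I took the orange key from the stand and lowered it 20 mm into the socket. It met no resistance on the way down and touched the floor with about 3 N. I turned it clockwise about 57° in all, including the slack, then let go and backed straight up.

**Last checks:**
- **Stop travel:** the image measurements gave about 4.75–6 mm, so roughly 5.4 mm of the 10 mm. Each is good to about half a millimetre. Only yellow rod shows, and the reading stayed the same after I let go and backed away.
- **Key and bench:** the key stands upright in the socket and nothing touches the robot. The tin, jar, screwdriver and the two decoy keys look unmoved in the last picture.
- **Part:** it slid about 2 mm sideways (clamp -y) as the cam pressed it.

**Disagreements:** both cameras read about 1–2 mm off from the arm's own position, and the key sat about 2 mm off-centre in the grip. I corrected for both before inserting it. The top camera was blocked by the arm once I started handling the key, so the final checks rest on the scene camera alone.

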